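# Stow the pestle under the flap of the utensil box

### The arm

A 7-joint arm with a two-finger parallel gripper is mounted at the origin on the work surface. World frame = base frame: x ahead of the robot, y to its left, z up, the work surface at z = 0. Lengths are in m, angles in rad, forces in N, time in s.
With the tool pointing down it reaches from about 0.425 to 0.875 m from the base axis. Payload 9.9 kg.
Tool frame: the origin (TCP) lies midway between the tips of the shut fingers; the grasp point (between the pads) lies robot.grip_point_offset behind it (robot.grip_point_offset is the distance from the TCP to the grasp point, in m); z points along the fingers, y is the direction in which the jaws open and shut (so a half turn about z gives the same grasp; the last joint's range is limited). The gripper opens to 85 mm and grips with 20 to 120 N. Pads are 22 mm wide; open, the fingers measure 114 mm over their backs; the gripper's body (76 mm by 85 mm) begins 54 mm behind the grasp point. The pads swing forward as they close: fully open they stand 13 mm farther back than shut.
Start: joints at [1.024, 0.576, 0.025, 1.437, -0.015, 1.129, -0.057], TCP at [0.301, -0.604, 0.231] pointing down, gripper open.
Joint ranges: [-2.76, 2.76], [-0.34, 2.15], [-1.52, 1.57], [0.19, 2.46], [-1.09, 4.23], [0.17, 1.99], [-2.82, 2.82]. Speed limits (rad/s): [2.22, 2.22, 3.01, 3.01, 3.14, 3.14, 3.14].

### API

Orientations are given as a rotation vector (axis times angle).
In Python, from bench import robot gives the robot as it stands. The module is installed in compiled form; this text tells all that it offers. Calls block until the motion is done:
- robot.goto(position, orientation): joint-space move of the TCP to a pose.
- robot.move_l(position, attitude=None, speed=0.15): straight line of the TCP; attitude=None keeps the orientation; speed is the mean speed in m/s.
- robot.move_joints(angles): joint-space move.
- robot.gripper_open() and robot.clamp(): open the fingers fully, or close them until they stop; the grip force is fixed at half the most.
- robot.hold(seconds).
- robot.ik(position, orientation): joint angles nearest the present ones, or None.
- robot.get_obs(): the state.
- robot.capture(name): name is "side" or "top"; returns a dict with "frame" (420x560x3 uint8, red, green, blue), "fov_y" (degrees; the focal length in pixels is half the picture's height over the tangent of half this angle, whatever the lens; pixels are square), "cx", "cy" (the principal point, pixels), "eye" and "rotation" of the camera in the world. Camera axes: x right, y down, z forward; pixel columns grow to the right and rows downward; lengths in m; the calibration is good to about 2 mm. A picture is of the moment at which its call begins. There is no depth.
A pose or a line that the arm cannot do raises robot.IKError and nothing moves.
- robot.hand_in(): hands the job in, once; it reports no verdict.
The state is a dict: "time": time; "joints": joint angles; "joint_vel": joint speeds; "joint_efforts": joint torques, N m; "position": TCP position; "tcp_rot": TCP orientation; "ft_force": force on the tool from outside, world axes, zero at the start; "moment": the same for the moment, N m; "opening": finger opening in m.
Only numpy, scipy, OpenCV 4.12 (cv2) and the standard library are available. Lean on these libraries where they do the work, as an engineer would, in place of code of your own. Each camera call takes 0.05 s, during which the arm holds its last target. There are 200 camera calls.

### The job

Lift the hinged plywood flap of the teak utensil box by its tongue until it stands upright or leans back, then put the wooden pestle away in the lower tier: lower it in rather than dropping it, and leave it lying flat on the bottom of the box, with the flap left standing open.

Things in the scene. Friction and masses are not known exactly. Their poses are not given: they have to be found in the camera images.
- box: Fixed dark teak box, outside 140 (x) x 230 (y) x 66 mm high, walls 10 mm. Origin: centre of its underside on the bench; y along its length, +x to the hinge side (away from the robot). Lower tier: 120 x 210 mm inside, centred on the origin, floor 8 mm above the bench. Ends and front wall 66 mm high, the front's middle 70 mm notched to 42 mm for the flap's tongue; back wall 46 mm.
- flap (a joint): Angle (rad) of the plywood divider flap (118 x 204 x 6 mm) over the lower tier. 0: shut, level; grows as its front edge swings up and back; 1.57 upright; stop at 1.9, leaning back. Starts shut or ajar. Hinge line: along the box's y at box x = +64 mm, 51 mm above the bench. Stiff hinge: it stays at any angle; about 3 N at the tongue moves it.
- flap_grip (a point): Pinch point on the flap's tongue, 166 mm from the hinge line, on the flap's mid-plane; 32 mm outside the front wall when shut. The tongue is a bar 24 mm wide (along box y), 10 mm thick, ending 20 mm beyond this point. Axes turn with the flap: x along the tongue to the hinge, y along the hinge line. Pinched across its width it pivots between the fingers as the flap swings.
- pestle: Round wooden pestle lying on the bench, 170 mm long, about 0.12 kg: 34 mm thick at its long head (-x) and short end knob (+x), a 26 mm shaft between, from x = -25 to +55 mm. Origin: on its axis at mid-length, 17 mm above the bench; x along it, roll about x arbitrary. Not the flat wooden rice paddle of like length nearby; which lies where varies.

How it is judged:
On the way, in this order (a step that is already met when the one before it is completed fails the run):
1. the flap has been lifted to stand upright or nearly so (value of joint flap above 1.3 rad), for 0.2 s.
2. the pestle, still held, has been lowered into the lower tier (x of pestle in the frame of box between -0.06 and 0.06 m and y of pestle in the frame of box between -0.06 and 0.06 m and z of pestle in the frame of box below 0.05 m and contact force between the fingers and pestle above 0.5 N), for 0.05 s.
At the end, for the whole second after the job is handed in: The pestle lies still on the floor of the lower tier: its middle within 60 mm of the box's middle along both box axes and under 35 mm above the bench, lying within 10 degrees of level; and the flap still stands open at 1.3 rad or more (x of pestle in the frame of box between -0.06 and 0.06 m and y of pestle in the frame of box between -0.06 and 0.06 m and z of pestle in the frame of box below 0.035 m and angle between the x axis of pestle and the z axis of box, either way round above 1.39 rad and linear speed of pestle below 0.03 m/s and value of joint flap above 1.3 rad); the robot touches nothing.
It also fails if it takes over 61 s, if anything falls off the work surface, if the arm or the gripper's body presses on something with over 40 N, if the wrist force passes 120 N, or if a joint passes its speed limit or range.

## Working session

There is one attempt and no reset: what is moved stays moved. The work goes in short steps, each a Python script; the robot and the scene stay as the last script left them, time stands still between calls to the robot, and variables do not carry over. Pictures are saved under pics/ and viewed, about 8 in all and at most 12, crops included, and the job is handed in when it is done.

```bash
mkdir -p pics; python3 - <<'E'
from bench import robot
import cv2,numpy as np
for n in("side","top"):
    c=robot.capture(n); cv2.imwrite(f"pics/{n}0.png",c["frame"][:,:,::-1])
    print(n,c["fov_y"],c["cx"],c["cy"],np.round(c["eye"],4).tolist(),np.round(c["rotation"],4).tolist())
o=robot.get_obs(); print({k:np.round(v,3).tolist() for k,v in o.items()}, robot.grip_point_offset)
E
```

```text
side 46.61577984328788 282.1106042702293 206.8811694503638 [0.1166, 0.4251, 0.65] [-0.9678, 2.4672, -1.0804]
top 43.440247258292686 270.98883221292493 205.2546327763056 [0.4374, -0.0759, 1.0473] [-2.1821, 2.1251, -0.1162]
{'time': 0.1, 'joints': [1.024, 0.576, 0.025, 1.438, -0.015, 1.129, -0.056], 'joint_vel': [-0.001, -0.002, 0.0, -0.001, 0.001, 0.001, -0.001], 'joint_efforts': [0.006, -76.73, 2.258, -28.661, 0.016, 0.009, 0.0], 'position': [0.301, -0.604, 0.231], 'tcp_rot': [-3.056, -0.72, 0.001], 'ft_force': [0.275, 0.289, 0.154], 'moment': [0.012, -0.018, 0.003], 'opening': 0.085} 0.0187
```

View pics/top0.png

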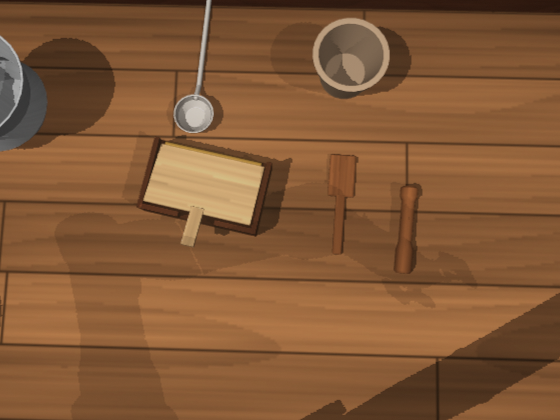

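View pics/side0.png

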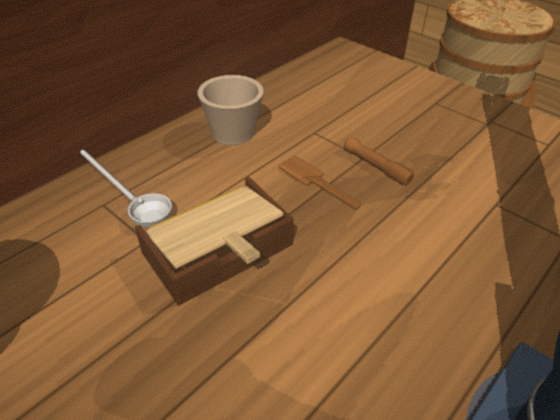

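The top view shows the box at about (205,187) with its tongue at (192,226), the paddle at (340,200) and the pestle at (406,229). The side view agrees. I'll enlarge the box and pestle to measure them.

```bash
cat > h.py <<'E'
import numpy as np,cv2
from scipy.spatial.transform import Rotation as R
def cam(c):
    f=210/np.tan(np.radians(c["fov_y"])/2); M=R.from_rotvec(c["rotation"]).as_matrix()
    return f,c["cx"],c["cy"],np.array(c["eye"]),M
def back(c,u,v,z):
    f,cx,cy,e,M=cam(c); d=M@np.array([(u-cx)/f,(v-cy)/f,1]); return e+d*(z-e[2])/d[2]
def proj(c,P):
    f,cx,cy,e,M=cam(c); q=(np.atleast_2d(P)-e)@M; return q[:,:2]/q[:,2:]*f+[cx,cy]
def down(yaw): # tool z down, tool y along world direction yaw+90deg
    return (R.from_euler('z',yaw)*R.from_rotvec([np.pi,0,0])).as_rotvec()
E
python3 - <<'E'
from bench import robot
from h import *
c=robot.capture("top"); np.save("top0.npy",c,allow_pickle=True); s=robot.capture("side"); np.save("side0.npy",s,allow_pickle=True)
f=c["frame"][:,:,::-1]
a=cv2.resize(f[130:260,130:280],None,fx=4,fy=4,interpolation=cv2.INTER_CUBIC)
b=cv2.resize(f[170:300,382:432],None,fx=4,fy=4,interpolation=cv2.INTER_CUBIC)
cv2.imwrite("pics/crop1.png",np.hstack([a,b]))
g=s["frame"][:,:,::-1]
cv2.imwrite("pics/crop2.png",cv2.resize(g[130:310,130:420],(783,486),interpolation=cv2.INTER_CUBIC))
for u,v in((410,190),(404,268)):print(back(c,u,v,.017))
for u,v in((349,145),(405,176)):print(back(s,u,v,.017))
E
```

```text
[ 0.59877506 -0.33451677  0.017     ]
[ 0.44580616 -0.32226675  0.017     ]
[ 0.59804541 -0.33035544  0.017     ]
[ 0.44916243 -0.32262355  0.017     ]
```

View pics/crop1.png

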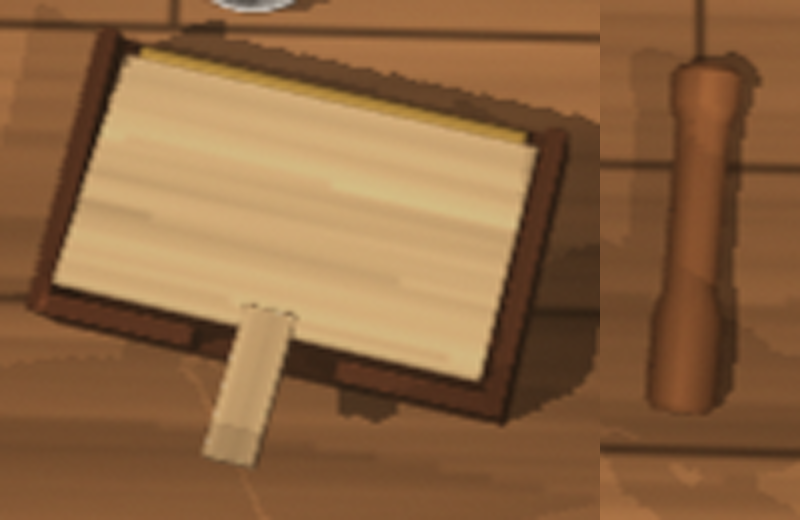

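View pics/crop2.png

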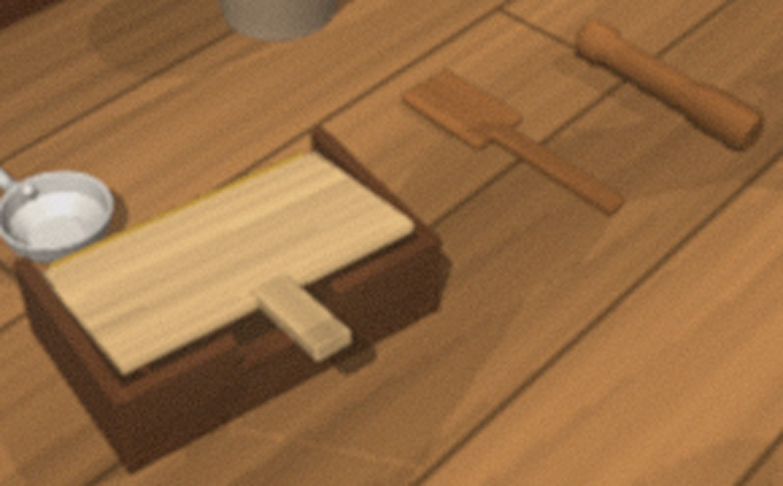

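Both crops agree with the scene description. The crop1 rim corners are at (28,310), (505,420), (100,28) and (568,135), the tongue end is at (202,455)-(255,468), and the pestle's head points toward the robot. Next I fit the box pose and flap angle.

```bash
cat > fit.py <<'E'
from h import *
from scipy.optimize import least_squares
t=np.load("top0.npy",allow_pickle=True).item(); s=np.load("side0.npy",allow_pickle=True).item()
B=lambda x,y:("b",x,y,.066)
F=lambda r,y,n:("f",r,y,n)
top=[(28,308,B(-.07,.115)),(505,421,B(-.07,-.115)),(102,28,B(.07,.115)),(568,134,B(.07,-.115)),
 (203,455,F(.186,.012,.005)),(256,467,F(.186,-.012,.005)),(50,288,F(.118,.102,.003)),(485,382,F(.118,-.102,.003))]
sid=[(440,243,B(-.07,-.115)),(318,127,B(.07,-.115)),(120,402,B(-.07,.115)),(18,262,B(.07,.115)),
 (316,350,F(.186,.012,.005)),(350,330,F(.186,-.012,.005)),(127,375,F(.118,.102,.003)),(413,222,F(.118,-.102,.003))]
def W(p,x):
    bx,by,a,q=x; k,A,Y,N=p
    if k=="b": P=[A,Y,N]
    else: P=[.064-A*np.cos(q)+N*np.sin(q)*1,Y,.051+A*np.sin(q)+N*np.cos(q)]
    return R.from_euler('z',a).apply(P)+[bx,by,0]
def res(x):
    r=[]
    for c,L,k,o in((t,top,4,(130,130)),(s,sid,2.7,(130,130))):
        for U,V,p in L: r+=list(proj(c,W(p,x))[0]-[o[0]+(U+.5)/k-.5,o[1]+(V+.5)/k-.5])
    return np.array(r)
if __name__=="__main__":
    f=least_squares(res,[.6,.07,-.2,.05],loss="soft_l1")
    print(f.x,np.round(res(f.x).reshape(-1,2),1).tolist()); np.save("fit.npy",f.x)
    print("grip",W(F(.166,0,0),f.x))
    # pestle ends, top cam crop: knob end centre, head end centre
    for U,V in((708,63),(682,410)): print(back(t,382+(U-599.5)/4-.5,170+(V+.5)/4-.5,.017))
E
python3 fit.py
```

```text
[ 0.59042326  0.06436767 -0.19844051  0.18546022] [[-0.5, 1.0], [-0.6, 0.1], [-0.4, 0.0], [0.5, -0.2], [0.3, 0.8], [-0.1, 0.8], [1.9, -2.7], [-0.3, -1.9], [2.0, -1.0], [2.3, -0.4], [-1.0, 2.0], [-1.5, -0.1], [0.6, 0.2], [1.1, 0.6], [-2.4, -3.8], [-0.4, -0.4]]
grip [0.49321577 0.08391483 0.08161021]
[ 0.6079296 -0.3318541  0.017    ]
[ 0.43778329 -0.31862733  0.017     ]
```

The fit holds to about 2 px. The flap is about 0.19 rad ajar, and the pestle measures 171 mm against the true 170. Next I lift the flap.

```bash
cat >> h.py <<'E'
def pick(robot,p,yaws):
    """orientation among yaws whose IK has the smallest last joint"""
    L=[(abs(q[6]),y) for y in yaws for q in [robot.ik(p,down(y))] if q is not None]
    return min(L)[1] if L else None
E
python3 - <<'E'
from bench import robot
from fit import *
x=np.load("fit.npy"); off=robot.grip_point_offset
g=lambda q:W(("f",.166,0,0),[x[0],x[1],x[2],q])-[0,0,off]
q0=x[3]; p=g(q0)
y=pick(robot,p+[0,0,.1],[x[2],x[2]+np.pi,x[2]-np.pi]); print("yaw",y)
robot.goto(p+[0,0,.1],down(y)); robot.move_l(p); robot.clamp()
o=robot.get_obs(); print("open",o["opening"],np.round(o["ft_force"],1),o["time"])
if .015<o["opening"]<.032:
    for q in np.linspace(q0,1.75,12)[1:]:
        robot.move_l(g(q),speed=.12); o=robot.get_obs()
        print(round(q,2),np.round(o["ft_force"],1),round(o["opening"],4),round(o["time"],2))
        if np.linalg.norm(o["ft_force"])>60: break
c=robot.capture("side"); cv2.imwrite("pics/s1.png",c["frame"][:,:,::-1])
E
```

```text
yaw -3.3400331676371726
open 0.022889090057656374 [-0.2  5.6  1.4] 4.15
0.33 [ 1.9  6.5 -1.6] 0.0229 4.5
0.47 [ 2.1  5.7 -1.8] 0.023 4.85
0.61 [ 1.7  5.7 -1.2] 0.0226 5.2
0.75 [0.5 5.8 0.7] 0.0229 5.55
0.9 [1.4 6.1 1.6] 0.0228 5.9
1.04 [0.2 6.4 1.2] 0.0227 6.25
1.18 [1.8 5.9 1.9] 0.0231 6.6
1.32 [0.8 6.3 0.8] 0.0229 6.95
1.47 [1.  5.4 0.5] 0.0229 7.3
1.61 [0.7 6.1 0.4] 0.0229 7.65
1.75 [ 0.3  4.8 -1. ] 0.0228 8.0
```

View pics/s1.png

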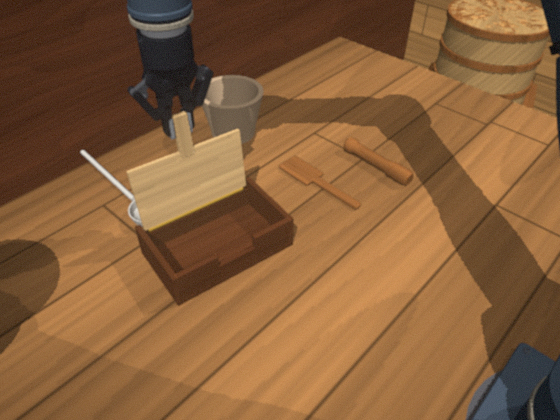

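The flap is up at about 1.75 rad, with the tongue at (183,135) in the fingers. I release it, then grasp the pestle.

```bash
python3 - <<'E'
from bench import robot
from fit import *
x=np.load("fit.npy"); off=robot.grip_point_offset
robot.gripper_open(); P=np.array(robot.get_obs()["position"]); robot.move_l(P+[0,0,.12],speed=.2)
k=np.array([.6079,-.3329]);h=np.array([.4378,-.3197]); d=(k-h)/np.linalg.norm(k-h); m=(k+h)/2-.004*d
a=np.arctan2(d[1],d[0]); p=np.array([*m,.0245-off]); up=[0,0,.315]
b=x[2]+np.pi/2; pl=np.array([x[0],x[1],.3])
yg=pick(robot,p+up,[a,a+np.pi,a-np.pi]); yp=pick(robot,pl,[b,b+np.pi,b-np.pi,b-2*np.pi])
print("yaws",yg,yp,robot.ik(p,down(yg)),robot.ik(pl,down(yp)))
s=np.sign(np.cos(yg-a)); print("tool x along pestle +x:",s)
robot.goto(p+[0,0,.1],down(yg)); robot.move_l(p,speed=.12); robot.clamp()
o=robot.get_obs(); print("open",o["opening"],np.round(o["ft_force"],1),o["time"])
robot.move_l(p+up,speed=.2)
o=robot.get_obs(); print("open",o["opening"],np.round(o["ft_force"],1),np.round(o["moment"],2),o["time"])
np.save("pl.npy",[yg,yp,s,a])
c=robot.capture("side"); cv2.imwrite("pics/s2.png",c["frame"][:,:,::-1])
E
```

```text
yaws -0.0774462000010227 -4.910829494432069 [ 0.4652476   0.75061506  0.0309498   1.82374054 -0.03925728  0.56782539
 -1.12725727] [ 0.05755838  0.41708362 -0.3739426   1.5437535   0.15877654  1.21083078
 -0.54168819]
tool x along pestle +x: 1.0
open 0.02405735321758799 [-1.5 -0.3  6.2] 12.8
open 0.023744327385538583 [-0.2 -0.2 -1.6] [-0.   -0.01 -0.01] 14.525
```

View pics/s2.png

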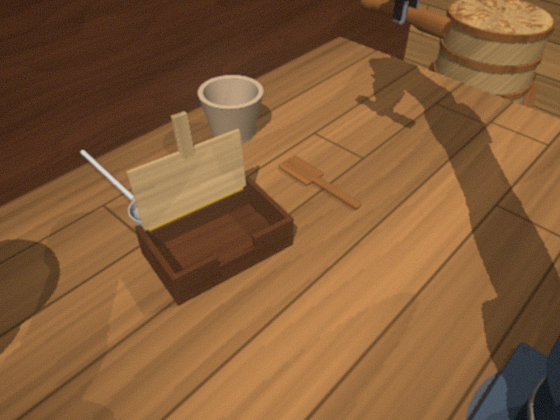

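The pestle is held level at top right (about 415,15), the wrist force is −1.6 N with almost no moment, and the flap still stands. Next I carry it over the box and lower it in.

```bash
python3 - <<'E'
from bench import robot
from fit import *
x=np.load("fit.npy"); yg,yp,s,a=np.load("pl.npy")
d=np.array([np.cos(yp),np.sin(yp)])
t0=np.array([*(x[:2]-.004*s*d),.32])
yy=pick(robot,t0,[yp,yp+np.pi,yp-np.pi]); 
if abs(np.cos(yy-yp)-1)>.1: d=-d; t0=np.array([*(x[:2]-.004*s*d),.32])
robot.goto(t0,down(yy)); 
at=lambda z:np.array([t0[0],t0[1],z])
robot.move_l(at(.11),speed=.12)
print(np.round(robot.get_obs()["position"],4),t0)
f0=np.array(robot.get_obs()["ft_force"])
for z in (.06,.03,.022,.018,.016,.0145,.013,.0115):
    robot.move_l(at(z),speed=.05 if z>.025 else .03); o=robot.get_obs()
    df=np.array(o["ft_force"])-f0; print(z,np.round(df,1),round(o["opening"],4),round(o["time"],2))
    if np.linalg.norm(df)>6: break
c=robot.capture("side"); e=robot.capture("top")
cv2.imwrite("pics/s3.png",np.hstack([cv2.resize(c["frame"][90:310,100:320],(400,400)),cv2.resize(e["frame"][110:270,110:270],(400,400))])[:,:,::-1])
E
```

```text
[0.59   0.0605 0.1106] [0.58963469 0.06044617 0.32      ]
0.06 [ 0.7 -1.2 -0.3] 0.0238 19.08
0.03 [ 0.4 -0.4 -0.8] 0.0243 19.83
0.022 [ 0.3 -0.1 -0.4] 0.0242 20.25
0.018 [ 0.6 -1.9 -0.9] 0.0241 20.53
0.016 [ 1.   0.1 -0.3] 0.0242 20.78
0.0145 [-0.3 -0.5 -0.4] 0.0244 21.03
0.013 [-3.4 -2.2 14.5] 0.0239 21.28
```

View pics/s3.png

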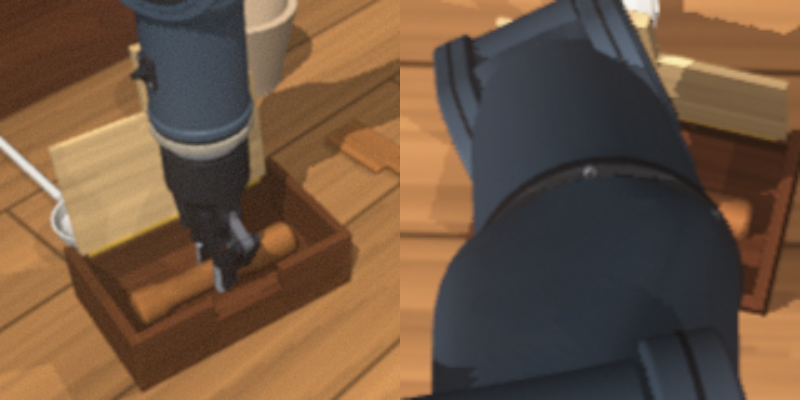

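The pestle touches the floor at the height predicted (14.5 N at z = 0.013), lies centred along the box, and the flap is clear of the wrist. I release it and withdraw straight up.

```bash
python3 - <<'E'
from bench import robot
from fit import *
P=np.array(robot.get_obs()["position"]); P[2]=.0145; robot.move_l(P,speed=.03)
robot.gripper_open(); o=robot.get_obs(); print(np.round(o["ft_force"],1),o["opening"],o["time"])
P=np.array(o["position"]); robot.move_l(P+[0,0,.06],speed=.06); print(np.round(robot.get_obs()["ft_force"],1))
robot.move_l(P+[0,0,.32],speed=.2)
robot.goto([.45,-.25,.35],o["tcp_rot"])
robot.hold(.5)
c=robot.capture("side"); e=robot.capture("top"); np.save("end.npy",e,allow_pickle=True)
cv2.imwrite("pics/s4.png",np.hstack([cv2.resize(c["frame"][90:310,100:320],(400,400)),cv2.resize(e["frame"][110:270,110:270],(400,400))])[:,:,::-1])
print(robot.get_obs()["time"])
E
```

```text
[-13.4   1.8  -8. ] 0.0850001720810127 22.25
[0.2 0.2 0.4]
26.7083
```

View pics/s4.png

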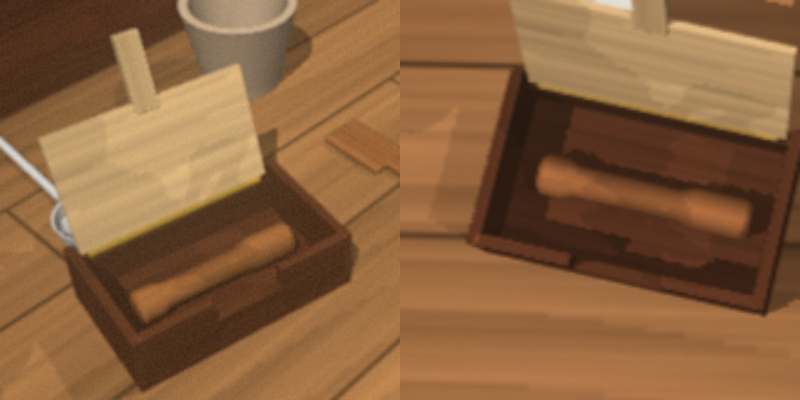

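The pestle lies flat and centred, with its ends at about (538,174) and (751,217) in the right half, and the flap leans back open. I'll do one numeric check, then hand in.

```bash
python3 - <<'E'
from bench import robot
from fit import *
x=np.load("fit.npy"); e=np.load("end.npy",allow_pickle=True).item()
Q=[back(e,110+(U-400)/2.5,110+V/2.5,.025) for U,V in((538,174),(751,217))]
L=np.linalg.norm(Q[0]-Q[1]); m=R.from_euler('z',-x[2]).apply((Q[0]+Q[1])/2-[x[0],x[1],0]); print("len",L,"centre in box",m)
if .15<L<.19 and abs(m[0])<.04 and abs(m[1])<.04: robot.hand_in(); print("handed in")
E
```

```text
len 0.17150245497697242 centre in box [ 0.00076765 -0.00071206  0.025     ]
the job is handed in; nothing more can be done
handed in
```

I lifted the flap by its tongue to about 1.75 rad, lowered the gripped pestle into the lower tier until it touched the floor, released it and withdrew. I handed the job in; `hand_in()` gives no verdict.

- **Pestle:** in the last top picture it is 171 mm long (170 expected), with its middle within 1 mm of the box's middle along both axes, assuming it rests at 25 mm. Its height was not measured separately: the arm felt the floor with 14.5 N at the height predicted. It looks flat in both views.
- **Flap:** it stood open, leaning back, in both last pictures. I did not measure its angle again after release.
- **Robot:** the arm was well clear of everything, and the clock read about 27 s of the 61 s allowed.
- **Release force:** as the fingers opened, the wrist force read about 13 N sideways and 8 N down, probably a finger brushing the box wall. It was back to zero after lifting 60 mm, and nothing visibly moved.
- **Fit mismatch:** in the first measurement the flap's front corners were off by 2 to 4.5 px. The tongue agreed to about 1 px, so I relied on that.

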